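Find the specimen case that rattles and hold it out

TASK

One of the three sealed specimen cases has a steel ball loose inside. Take the red-lidded case, then the yellow, then the blue, lift each clear of the bench, shake it briskly back and forth a few times and stand it back where it was before taking the next, leaving the jar and vials alone. Then pick up the one that rattled and finish while still holding it in the gripper, level and still, about 15 cm above the middle of the black ribbed mat.

Things in the scene. Friction and masses are not known exactly. Their poses are not given: they have to be found in the camera images.
- red_case: sealed case, white, red lid, 150 (own x) x 60 (y, grip across) x 50 mm (z); origin: centre of underside; on the bench, x axis within 0.4 rad of world x. About 0.39 kg full, give or take 0.05: weight tells nothing. One case holds a loose 190 g, 36 mm steel ball that rolls up to 50 mm either way along x when shaken, to the low end when tipped; the others an equally heavy snug insert
- yellow_case: sealed case, white, yellow lid, 150 (own x) x 60 (y, grip across) x 50 mm (z); origin: centre of underside; on the bench, x axis within 0.4 rad of world x. About 0.39 kg full, give or take 0.05: weight tells nothing. One case holds a loose 190 g, 36 mm steel ball that rolls up to 50 mm either way along x when shaken, to the low end when tipped; the others an equally heavy snug insert
- blue_case: sealed case, white, blue lid, 150 (own x) x 60 (y, grip across) x 50 mm (z); origin: centre of underside; on the bench, x axis within 0.4 rad of world x. About 0.39 kg full, give or take 0.05: weight tells nothing. One case holds a loose 190 g, 36 mm steel ball that rolls up to 50 mm either way along x when shaken, to the low end when tipped; the others an equally heavy snug insert
- mat_centre (a point): centre of the top of the black ribbed rubber mat, 130 (x) x 170 (y) x 5 mm thick, fixed flat on the bench beyond the cases, unturned
- cream_jar: white screw-top jar, 72 mm across, 60 mm tall, to be left alone; origin: centre of its underside
- vial_a: small grey vial with a red cap, 32 mm across, 60 mm tall, to be left alone; origin: centre of its underside
- vial_b: second vial like vial_a, to be left alone; origin: centre of its underside

How it is judged (in metres and radians):
On the way, in this order (a step that is already met when the one before it is completed fails the run):
1. red case, over 20 mm up in the fingers: a brisk stroke, over 0.15 m/s or 1.2 rad/s (height (world z) of red_case above 0.02 m and contact force between the fingers and red_case above 0.5 N and (linear speed of red_case above 0.15 m/s or angular speed of red_case above 1.2 rad/s)).
2. red case, over 20 mm up in the fingers: turns round, under 0.08 m/s and 0.6 rad/s (height (world z) of red_case above 0.02 m and contact force between the fingers and red_case above 0.5 N and linear speed of red_case below 0.08 m/s and angular speed of red_case below 0.6 rad/s).
3. red case, over 20 mm up in the fingers: a second stroke as brisk (all of step 1).
4. yellow case, over 20 mm up in the fingers: a brisk stroke, over 0.15 m/s or 1.2 rad/s (height (world z) of yellow_case above 0.02 m and contact force between the fingers and yellow_case above 0.5 N and (linear speed of yellow_case above 0.15 m/s or angular speed of yellow_case above 1.2 rad/s)).
5. yellow case, over 20 mm up in the fingers: turns round, under 0.08 m/s and 0.6 rad/s (height (world z) of yellow_case above 0.02 m and contact force between the fingers and yellow_case above 0.5 N and linear speed of yellow_case below 0.08 m/s and angular speed of yellow_case below 0.6 rad/s).
6. yellow case, over 20 mm up in the fingers: a second stroke as brisk (all of step 4).
7. blue case, over 20 mm up in the fingers: a brisk stroke, over 0.15 m/s or 1.2 rad/s (height (world z) of blue_case above 0.02 m and contact force between the fingers and blue_case above 0.5 N and (linear speed of blue_case above 0.15 m/s or angular speed of blue_case above 1.2 rad/s)).
8. blue case, over 20 mm up in the fingers: turns round, under 0.08 m/s and 0.6 rad/s (height (world z) of blue_case above 0.02 m and contact force between the fingers and blue_case above 0.5 N and linear speed of blue_case below 0.08 m/s and angular speed of blue_case below 0.6 rad/s).
9. blue case, over 20 mm up in the fingers: a second stroke as brisk (all of step 7).
At the end, for the whole second after the job is handed in: The case with the ball is in the fingers, underside 80 to 250 mm above the bench, centre within 50 mm sideways of the mat's, level within 15 degrees, under 50 mm/s; the other two stand upright on the bench at rest within 50 mm of where they started (((distance between ball_c0 and red_case below 0.08 m and height (world z) of red_case between 0.02 and 0.25 m and contact force between the fingers and red_case above 0.5 N and height (world z) of red_case above 0.08 m and horizontal distance between red_case and mat_centre below 0.05 m and angle between red_case's own z axis and vertical below 0.26 rad and linear speed of red_case below 0.05 m/s and distance of each of yellow_case, blue_case from where it was at the start of the episode below 0.05 m and height (world z) of each of yellow_case, blue_case below 0.006 m and angle between each of yellow_case, blue_case's own z axis and vertical below 0.1 rad and linear speed of each of yellow_case, blue_case below 0.03 m/s) or (distance between ball_c0 and yellow_case below 0.08 m and height (world z) of yellow_case between 0.02 and 0.25 m and contact force between the fingers and yellow_case above 0.5 N and height (world z) of yellow_case above 0.08 m and horizontal distance between yellow_case and mat_centre below 0.05 m and angle between yellow_case's own z axis and vertical below 0.26 rad and linear speed of yellow_case below 0.05 m/s and distance of each of red_case, blue_case from where it was at the start of the episode below 0.05 m and height (world z) of each of red_case, blue_case below 0.006 m and angle between each of red_case, blue_case's own z axis and vertical below 0.1 rad and linear speed of each of red_case, blue_case below 0.03 m/s) or (distance between ball_c0 and blue_case below 0.08 m and height (world z) of blue_case between 0.02 and 0.25 m and contact force between the fingers and blue_case above 0.5 N and height (world z) of blue_case above 0.08 m and horizontal distance between blue_case and mat_centre below 0.05 m and angle between blue_case's own z axis and vertical below 0.26 rad and linear speed of blue_case below 0.05 m/s and distance of each of red_case, yellow_case from where it was at the start of the episode below 0.05 m and height (world z) of each of red_case, yellow_case below 0.006 m and angle between each of red_case, yellow_case's own z axis and vertical below 0.1 rad and linear speed of each of red_case, yellow_case below 0.03 m/s))); the arm keeps its last pose, push and grip.
It fails at once if the jar or a vial is shifted by more than 20 mm or tipped over (distance of any of cream_jar, vial_a, vial_b from where it was at the start of the episode above 0.02 m or angle between any of cream_jar, vial_a, vial_b's own z axis and vertical above 0.5 rad).
It also fails if it takes over 72 s, if anything falls off the work surface, if the arm or the gripper's body presses on something with over 40 N, if the wrist force passes 120 N, or if a joint passes its speed limit or range.

ROBOT

A 6-joint arm with a two-finger parallel gripper is mounted at the origin on the work surface. World frame = base frame: x ahead of the robot, y to its left, z up, the work surface at z = 0. Lengths are in m, angles in degrees, forces in N, time in s.
With the tool pointing down it reaches from about 0.3 to 0.75 m from the base axis. Payload 8.5 kg.
Tool frame: the origin (TCP) lies midway between the tips of the shut fingers; the grasp point (between the pads) lies 19 mm behind it; z points along the fingers, y is the line along which they close (so a half turn about z gives the same grasp; the last joint's range is limited). The gripper opens to 85 mm and grips with 20 to 120 N. Pads are 22 mm wide; open, the fingers measure 114 mm over their backs; the gripper's body (76 mm by 85 mm) begins 54 mm behind the grasp point. The pads swing forward as they close: fully open they stand 13 mm farther back than shut.
Start: joints at [-87.393, 21.807, 74.336, -0, 83.858, -12.336], TCP at [0.142, -0.531, 0.231] pointing down, gripper open.
Joint ranges: [-178.18, 178.18], [-50.72, 133.34], [12.68, 142.11], [-81.47, 261.47], [9.98, 163.14], [-165.26, 165.26]. Speed limits (degrees/s): [136.94, 136.94, 180, 180, 180, 180].

INTERFACE

Orientations are given as a 3x3 rotation matrix whose columns are the frame's x, y, z axes.
In Python, from rig import monitor, optics, close_job, models gives the robot as it stands.
- The arm moves only by the tool step_arm, never from a script. Its arguments are lists of equal length, an entry for each row: "fingers": the closure, from -1 (fully open) to 1 (shut); "travel": the shift along the tool's x, y, z scaled (see below), a list of three; "twist": the turn about the tool's z scaled (see below). In form: {"fingers": [fingers, ...], "travel": [[tx, ty, tz], ...], "twist": [twist, ...]}. A call has 1 to 10 rows; each row shifts and turns the commanded pose from where the row before left it, along the tool's axes as they then stand; what a row does not reach is not made up. The controller multiplies each number of a shift by 100 mm and each number of a turn by pi rad. A row lasts 1/8 s, in which the tool goes at most 62.5 mm and 10.7 degrees, less where a joint would pass 70% of its speed; a pose out of reach is approached as far as the arm can. A call with a number of a shift or a turn outside -1 to 1 is refused whole. A call with a gripper value outside its range is refused whole. The fingers move at their own pace and stop on an object; "force" is the grip in N (left out, the last holds). Time passes only in rows, so rows that do not move let the fingers close. It gives the time, the measured TCP pose, the force, the opening and the grip force at its end, in the units of the state.
- monitor.observe(): the state, without advancing time (a new reading comes with each control period).
- optics.get_image(name): name is "side" or "top"; returns (picture, depth): 420x560x3 uint8, blue, green, red; 420x560 float32, m along the optical axis (not along the pixel's ray), 0 where there is no reading.
- optics.get_calibration(name): a dict with "vertical_fov" (degrees; the focal length in pixels is half the picture's height over the tangent of half this angle, whatever the lens; pixels are square), "cx", "cy" (the principal point, pixels), "distortion" ([k1, k2, p1, p2, k3] as OpenCV has them; the pictures are not rectified), "world_from_camera" (4x4, takes a point from camera to world coordinates). Camera axes: x right, y up, looking along -z (the intrinsics and any distortion apply to the point x, -y, -z); pixel columns grow to the right and rows downward; lengths in m; the calibration is good to about 2 mm. A picture is of the moment at which its call begins. get_calibration takes no time and is no camera call.
- close_job(): hands the job in; it is judged then, once.
Trained networks look in the newest picture that a camera, given by its name, has taken for a name from the list of things; names that differ only in an ending like _2 or _b are one class to them, and where a whole thing is asked for, a point or a joint stands for the part that bears it (a point fixed in the world has none). Each returns a list of dicts, best first, with "confidence" (0 to 1); they miss things now and then, are a little off and sometimes report something else, mostly with a low value. They report only what shows in the picture. A call takes as long as a camera call.
- models.trace(camera, query): "mask" (420x560 bool, what is visible of it) and "point" ([column, row] in pixels, amid what is visible of it).
- models.landmark_of(camera, query): "point" ([column, row] in pixels: a listed point, or the origin of a listed thing).
The state is a dict: "time_s": time; "q": joint angles; "qvel": joint speeds; "joint_efforts": joint torques, N m; "position": TCP position; "tool_rot": TCP orientation; "ft_force": force on the tool from outside, world axes, zero at the start; "wrist_torque": the same for the moment, N m; "grip_width": finger opening in m; "gripper_force": force on a finger pad.
Only numpy, scipy, OpenCV 4.12 (cv2) and the standard library are available. Lean on these libraries where they do the work, as an engineer would, in place of code of your own. Each camera call takes 0.05 s, during which the arm holds its last target. There are 200 camera calls.

## Working session

There is one attempt and no reset: what is moved stays moved. The work goes in short steps, Python scripts to look and compute and a tool call to move; the robot and the scene stay as the last step left them, time stands still between calls to the robot, and variables do not carry over. Pictures are saved under pics/ and viewed, at most 10 in all, crops included, and the job is handed in when it is done.

Besides the shell and the picture viewer there is one more tool, called as name(argument=value, ...), one argument or row to a line, values as JSON. step_arm: Moves the arm, as the interface text tells. Its arguments: {"type":"object","properties":{"fingers":{"type":"array","items":{"type":"number"}},"travel":{"type":"array","items":{"type":"array","items":{"type":"number"}}},"twist":{"type":"array","items":{"type":"number"}},"force":{"type":"number"}},"required":["fingers","travel","twist"]}

```bash
mkdir -p pics; cat > h.py <<'E'
import numpy as np, cv2
from rig import monitor, optics, close_job, models
def pts(cam, depth, mask):
    c=optics.get_calibration(cam); h,w=depth.shape
    f=h/2/np.tan(np.radians(c["vertical_fov"])/2)
    K=np.array([[f,0,c["cx"]],[0,f,c["cy"]],[0,0,1]])
    v,u=np.nonzero(mask&(depth>0)); z=depth[v,u].astype(float)
    n=cv2.undistortPoints(np.stack([u,v],1).astype(np.float64)[:,None],K,np.array(c["distortion"],float))[:,0]
    P=np.stack([n[:,0]*z,-n[:,1]*z,-z,np.ones_like(z)],1)
    return (P@np.array(c["world_from_camera"]).T)[:,:3]
E
python3 - <<'E'
from h import *
s=monitor.observe(); print(s["position"],s["tool_rot"],s["grip_width"])
for cam in ["top","side"]:
    im,d=optics.get_image(cam); cv2.imwrite(f"pics/{cam}0.png",im)
    for q in ["red_case","yellow_case","blue_case","mat_centre","cream_jar","vial_a"]:
        if q=="mat_centre":
            for r in models.landmark_of(cam,q)[:2]:
                m=np.zeros(d.shape,bool); u,v=map(int,np.round(r["point"])); m[v-1:v+2,u-1:u+2]=1
                print(cam,q,r["confidence"],u,v,np.median(pts(cam,d,m),0).round(3))
            continue
        for r in models.trace(cam,q)[:3]:
            p=pts(cam,d,r["mask"])
            if len(p)<20: continue
            zt=np.percentile(p[:,2],95); t=p[p[:,2]>zt-.008]
            b=cv2.minAreaRect(t[:,:2].astype(np.float32)*1000)
            print(cam,q,round(r["confidence"],2),np.round(r["point"]),len(p),"ztop",zt.round(3),"rect",np.round(b[0],0),np.round(b[1],0),round(b[2],1))
E
```

```text
[ 0.14180211 -0.53111534  0.23070817] [[ 9.66189395e-01  2.57833375e-01 -5.86107140e-05]
 [ 2.57833188e-01 -9.66188367e-01  1.44435133e-03]
 [ 3.15772989e-04 -1.41062873e-03 -9.99998955e-01]] 0.08553096535010521
top red_case 0.9 [289. 231.] 1384 ztop 0.053 rect [480.  14.] [147.  60.] 5.0
top yellow_case 0.59 [372. 238.] 1520 ztop 0.053 rect [ 465. -210.] [148.  60.] 18.2
top blue_case 0.76 [218. 239.] 1605 ztop 0.053 rect [461. 192.] [149.  62.] 17.0
top blue_case 0.39 [292. 166.] 3126 ztop 0.007 rect [657.  13.] [129. 169.] 0.1
top mat_centre 0.8 292 168 [0.648 0.006 0.003]
top cream_jar 0.79 [161. 178.] 702 ztop 0.062 rect [604. 336.] [70. 71.] 59.6
top cream_jar 0.37 [442. 169.] 203 ztop 0.061 rect [ 649. -381.] [31. 32.] 39.3
top vial_a 0.65 [428. 203.] 130 ztop 0.062 rect [ 561. -331.] [25. 29.] 1.6
top vial_a 0.64 [444. 168.] 207 ztop 0.061 rect [ 650. -381.] [30. 32.] 27.8
top vial_a 0.6 [374. 239.] 1617 ztop 0.053 rect [ 465. -210.] [150.  62.] 18.1
side red_case 0.75 [245. 214.] 2300 ztop 0.052 rect [479.  10.] [149.  64.] 4.4
side yellow_case 0.96 [265. 296.] 3408 ztop 0.051 rect [ 465. -211.] [150.  62.] 17.7
side blue_case 0.76 [230. 170.] 1796 ztop 0.052 rect [460. 191.] [146.  64.] 17.3
side mat_centre 0.56 325 213 [0.651 0.004 0.006]
side cream_jar 0.74 [273. 127.] 724 ztop 0.061 rect [607. 333.] [74. 71.] 83.1
side vial_a 0.91 [338. 345.] 525 ztop 0.06 rect [ 563. -335.] [31. 30.] 73.3
side vial_a 0.61 [393. 352.] 593 ztop 0.061 rect [ 649. -382.] [32. 32.] 69.6
```

View pics/top0.png

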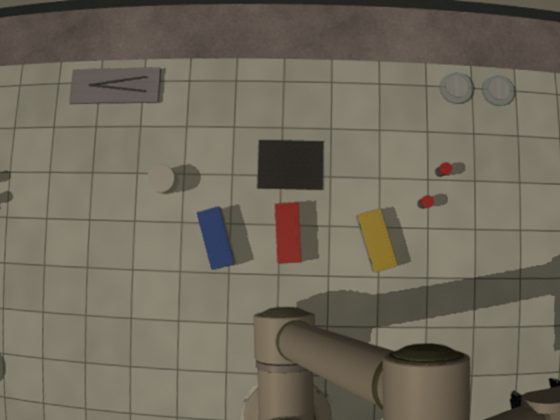

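```bash
cat > go.py <<'E'
import sys
from h import *
# remaining shift in tool axes (m) and turn (deg) to target x y z yaw(case x axis)
x,y,z,yaw=map(float,sys.argv[1:5]); s=monitor.observe()
R=np.array(s["tool_rot"]); a=np.degrees(np.arctan2(R[1,0],R[0,0]))
t=(a-yaw+90)%180-90
Rz=cv2.Rodrigues(np.array([0,0,np.radians(t)]))[0]
d=np.array([x,y,z])-s["position"]
print("t",s["time_s"],"pos",np.round(s["position"],4),"yaw",round(a,2),"q6",round(s["q"][5],1))
print("shift before turn",np.round(R.T@d*10,3),"after turn",np.round((R@Rz).T@d*10,3),"twist",round(t/180,4),"deg",round(t,2))
E
python3 go.py 0.480 0.012 0.13 4.8
python3 - <<'E'
from h import *
im,d=optics.get_image("top")
for q in ["red_case","yellow_case","blue_case"]:
    r=models.trace("top",q)[0]; p=pts("top",d,r["mask"]); t=p[p[:,2]>.04]
    C=np.linalg.eigh(np.cov(t[:,:2].T))[1][:,1]; print(q,np.degrees(np.arctan(C[1]/C[0])),t.mean(0))
E
```

```text
t 0.7 pos [ 0.1418 -0.5314  0.2313] yaw 14.94 q6 -12.3
shift before turn [ 4.668 -4.378  1.013] after turn [ 3.825 -5.132  1.013] twist 0.0563 deg 10.14
red_case 4.5881499302647875 [0.4785126  0.01372366 0.04910171]
yellow_case 17.085697212086526 [ 0.46558131 -0.2087947   0.04873363]
blue_case 16.67393667011211 [0.45972082 0.19096546 0.04911245]
```

step_arm(
  fingers=[-1,-1,-1,-1,-1,-1,-1,-1,-1,-1],
  travel=[
    [0,0,0],
    [0.32,-0.43,0],
    [0.32,-0.43,0],
    [0.32,-0.43,0],
    [0.32,-0.43,0],
    [0.32,-0.43,0],
    [0.32,-0.43,0.2],
    [0.32,-0.43,0.2],
    [0.32,-0.43,0.2],
    [0.32,-0.43,0.2],
  ],
  twist=[0.056,0,0,0,0,0,0,0,0,0],
  force=60,
)

```text
time_s: 2.15
position: [0.3968, -0.1199, 0.151]
tool_rot: [[0.996, 0.085, 0.001], [0.085, -0.996, -0.001], [0.001, 0.001, -1.0]]
ft_force: [1.0, -0.5, -0.1]
grip_width: 0.0851
gripper_force: 0.0
```

```bash
python3 go.py 0.4795 0.0125 0.012 4.7
```

```text
t 2.15 pos [ 0.3968 -0.1199  0.151 ] yaw 4.85 q6 51.9
shift before turn [ 0.934 -1.251  1.39 ] after turn [ 0.931 -1.253  1.39 ] twist 0.0008 deg 0.15
```

step_arm(
  fingers=[-1,-1,-1,-1,-1,-1,-1,1,1,1],
  travel=[
    [0.31,-0.42,0],
    [0.31,-0.42,0],
    [0.31,-0.41,0],
    [0,0,0.4],
    [0,0,0.5],
    [0,0,0.48],
    [0,0,0],
    [0,0,0],
    [0,0,0],
    [0,0,0],
  ],
  twist=[0,0,0,0,0,0,0,0,0,0],
)

```text
time_s: 3.4
position: [0.4793, 0.0108, 0.0155]
tool_rot: [[0.996, 0.085, 0.004], [0.085, -0.996, -0.001], [0.004, 0.001, -1.0]]
ft_force: [-0.7, -0.5, 7.6]
grip_width: 0.0591
gripper_force: 65.8
```

```bash
python3 go.py 0.4795 0.0125 0.012 4.7
```

```text
t 3.4 pos [0.4793 0.0108 0.0155] yaw 4.85 q6 72.2
shift before turn [ 0.003 -0.017  0.035] after turn [ 0.003 -0.017  0.035] twist 0.0009 deg 0.15
```

step_arm(
  fingers=[1,1,1,1,1,1,1,1,1,1],
  travel=[
    [0,0,-0.3],
    [0,0,-0.4],
    [0,0,0],
    [-0.4,0,0],
    [0,0,0],
    [0,0,0],
    [0.5,0,0],
    [0,0,0],
    [0,0,0],
    [0,0,0],
  ],
  twist=[0,0,0,0,0,0,0,0,0,0],
  force=90,
)

```text
time_s: 4.65
position: [0.4875, 0.012, 0.0831]
tool_rot: [[0.996, 0.085, -0.001], [0.085, -0.996, 0.0], [-0.001, -0.0, -1.0]]
ft_force: [-0.4, -0.9, -4.0]
grip_width: 0.0586
gripper_force: 99.1
```

```bash
cat > ob.py <<'E'
from h import *
s=monitor.observe(); R=np.array(s["tool_rot"])
print("tool torque",np.round(R.T@s["wrist_torque"],3),"force",np.round(R.T@s["ft_force"],2),"pos",np.round(s["position"],4),"q",np.round(s["q"],1),"eff",np.round(s["joint_efforts"],3),"w",s["grip_width"])
E
python3 ob.py
```

```text
tool torque [ 0.036  0.004 -0.045] force [-0.45  0.85  3.96] pos [0.4875 0.012  0.0831] q [-12.5  25.5  96.7  -0.   57.8  72.6] eff [ 4.8000e-02 -4.3194e+01 -1.7592e+01  2.0000e-03 -3.0000e-03 -0.0000e+00] w 0.05860899755829623
```

step_arm(
  fingers=[1,1,1,1,1],
  travel=[
    [-0.5,0,0],
    [0,0,0],
    [0,0,0],
    [0,0,0],
    [0,0,0],
  ],
  twist=[0,0,0,0,0],
)

```text
time_s: 5.28
position: [0.4386, 0.0076, 0.0833]
tool_rot: [[0.996, 0.085, 0.0], [0.085, -0.996, -0.0], [0.0, 0.0, -1.0]]
ft_force: [-0.6, 1.4, -3.6]
grip_width: 0.0586
gripper_force: 99.1
```

```bash
python3 ob.py
```

```text
tool torque [-0.022 -0.007 -0.041] force [-0.49 -1.4   3.63] pos [0.4386 0.0076 0.0833] q [-14.5  21.6 104.1  -0.   54.2  70.6] eff [-2.7000e-02 -3.8580e+01 -1.6252e+01 -2.0000e-03  2.0000e-03  1.0000e-03] w 0.05864539165198738
```

step_arm(
  fingers=[1,1,1,1,1],
  travel=[
    [0.5,0,0],
    [0,0,0],
    [0,0,0],
    [0,0,0],
    [0,0,0],
  ],
  twist=[0,0,0,0,0],
)

```text
time_s: 5.9
position: [0.4876, 0.0119, 0.0834]
tool_rot: [[0.996, 0.085, -0.0], [0.085, -0.996, 0.0], [-0.0, -0.0, -1.0]]
ft_force: [-0.2, -0.4, -4.0]
grip_width: 0.0588
gripper_force: 99.2
```

```bash
python3 ob.py
```

```text
tool torque [ 0.022 -0.007 -0.037] force [-0.25  0.39  3.98] pos [0.4876 0.0119 0.0834] q [-12.5  25.5  96.7   0.   57.8  72.6] eff [ 2.8000e-02 -4.3388e+01 -1.7453e+01  0.0000e+00  6.0000e-03 -1.0000e-03] w 0.05880354474813037
```

step_arm(
  fingers=[1,1,1,1,1,-1,-1,-1,-1,-1],
  travel=[
    [-0.08,0,0.1],
    [0,0,0.3],
    [0,0,0.2],
    [0,0,0.07],
    [0,0,0],
    [0,0,0],
    [0,0,0],
    [0,0,0],
    [0,0,-0.5],
    [0,0,-0.6],
  ],
  twist=[0,0,0,0,0,0,0,0,0,0],
)

```text
time_s: 7.15
position: [0.4795, 0.0113, 0.1272]
tool_rot: [[0.996, 0.085, -0.002], [0.085, -0.996, 0.001], [-0.002, -0.001, -1.0]]
ft_force: [2.1, -0.3, 0.6]
grip_width: 0.0851
gripper_force: 0.0
```

```bash
python3 go.py 0.465 -0.209 0.012 17.5; python3 ob.py
```

```text
t 7.15 pos [0.4795 0.0113 0.1272] yaw 4.85 q6 72.3
shift before turn [-0.328  2.183  1.151] after turn [-0.798  2.059  1.151] twist -0.0703 deg -12.65
tool torque [-0.02   0.007  0.044] force [ 2.04  0.52 -0.65] pos [0.4795 0.0113 0.1272] q [-12.8  21.3  94.6   0.   64.2  72.3] eff [ 5.8200e-01 -3.5308e+01 -1.5083e+01  1.0000e-03 -1.6180e+00 -0.0000e+00] w 0.08512978615754307
```

step_arm(
  fingers=[-1,-1,-1,-1,-1,-1,-1],
  travel=[
    [0,0,0],
    [0,0,0],
    [-0.2,0.51,0],
    [-0.2,0.52,0],
    [-0.2,0.52,0],
    [-0.2,0.51,0],
    [0,0,0],
  ],
  twist=[-0.035,-0.035,0,0,0,0,0],
)

```text
time_s: 8.02
position: [0.4653, -0.2126, 0.1263]
tool_rot: [[0.955, 0.296, 0.001], [0.296, -0.955, -0.001], [0.0, 0.001, -1.0]]
ft_force: [-0.7, 0.4, 0.1]
grip_width: 0.0859
gripper_force: 0.0
```

```bash
python3 - <<'E'
from h import *
im,d=optics.get_image("top"); cv2.imwrite("pics/top1.png",im[130:330,150:450])
for q in ["red_case"]:
    for r in models.trace("top",q)[:1]:
        p=pts("top",d,r["mask"]); t=p[(p[:,2]>.04)&(p[:,2]<.06)]
        print(q,r["confidence"],len(t),cv2.minAreaRect(t[:,:2].astype(np.float32)*1000), np.percentile(p[:,2],[50,95]))
E
python3 go.py 0.465 -0.2095 0.012 17.5
```

```text
red_case 0.21 1480 ((461.2240905761719, 192.85549926757812), (150.70077514648438, 62.31974792480469), 17.31652069091797) [0.04876616 0.05275189]
t 8.125 pos [ 0.4653 -0.2092  0.1262] yaw 17.4 q6 35.1
shift before turn [-0.003  0.002  1.142] after turn [-0.003  0.002  1.142] twist -0.0006 deg -0.1
```

View pics/top1.png

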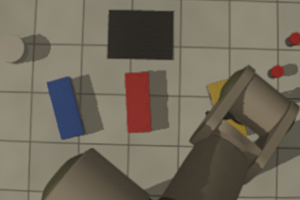

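The crop shows red back at about (288,232) in full-picture pixels, its starting place. The gripper is above yellow, aligned.

step_arm(
  fingers=[-1,-1,-1,-1,1,1,1,1],
  travel=[
    [0,0,0.5],
    [0,0,0.45],
    [0,0,0.18],
    [0,0,0],
    [0,0,0],
    [0,0,0],
    [0,0,0],
    [0,0,0],
  ],
  twist=[0,0,0,0,0,0,0,0],
)

```text
time_s: 9.12
position: [0.4664, -0.2095, 0.015]
tool_rot: [[0.954, 0.301, 0.003], [0.301, -0.954, -0.002], [0.002, 0.003, -1.0]]
ft_force: [0.3, 0.5, 5.7]
grip_width: 0.059
gripper_force: 97.9
```

```bash
python3 ob.py
```

```text
tool torque [ 0.213  0.024 -0.092] force [ 0.42 -0.34 -5.72] pos [ 0.4664 -0.2095  0.015 ] q [-37.5  33.5  96.9   0.   49.4  35. ] eff [ -0.896 -42.928 -12.834  -0.162  -0.168   0.109] w 0.05897967075631246
```

step_arm(
  fingers=[1,1,1,1,1,1,1,1,1,1],
  travel=[
    [0,0,-0.3],
    [0,0,-0.4],
    [0,0,0],
    [-0.4,0,0],
    [0,0,0],
    [0,0,0],
    [0.5,0,0],
    [0,0,0],
    [0,0,0],
    [0,0,0],
  ],
  twist=[0,0,0,0,0,0,0,0,0,0],
)

```text
time_s: 10.38
position: [0.4746, -0.2062, 0.0831]
tool_rot: [[0.954, 0.3, -0.001], [0.3, -0.954, 0.0], [-0.001, -0.001, -1.0]]
ft_force: [-0.1, -0.6, -4.0]
grip_width: 0.0589
gripper_force: 100.8
```

```bash
python3 ob.py
```

```text
tool torque [-0.042  0.01   0.048] force [-0.29  0.51  4.04] pos [ 0.4746 -0.2062  0.0831] q [-36.6  27.9  92.   -0.   60.1  35.9] eff [ 3.3400e-01 -4.6326e+01 -1.8307e+01 -5.0000e-03  1.2000e-02 -1.0000e-03] w 0.05893073365928405
```

step_arm(
  fingers=[1,1,1,1,1],
  travel=[
    [-0.5,0,0],
    [0,0,0],
    [0,0,0],
    [0,0,0],
    [0,0,0],
  ],
  twist=[0,0,0,0,0],
)

```text
time_s: 11.0
position: [0.4278, -0.2211, 0.0833]
tool_rot: [[0.954, 0.301, 0.0], [0.301, -0.954, -0.0], [0.0, 0.0, -1.0]]
ft_force: [-0.4, 0.7, -5.1]
grip_width: 0.059
gripper_force: 100.9
```

```bash
python3 ob.py
```

```text
tool torque [-0.015 -0.007 -0.026] force [-0.21 -0.81  5.08] pos [ 0.4278 -0.2211  0.0833] q [-41.5  25.   97.6   0.   57.3  31. ] eff [-9.5000e-02 -4.2965e+01 -1.7379e+01  1.0000e-02 -9.0000e-03  3.0000e-03] w 0.0590182411473046
```

step_arm(
  fingers=[1,1,1,1,1],
  travel=[
    [0.5,0,0],
    [0,0,0],
    [0,0,0],
    [0,0,0],
    [0,0,0],
  ],
  twist=[0,0,0,0,0],
)

```text
time_s: 11.62
position: [0.4746, -0.2065, 0.0834]
tool_rot: [[0.954, 0.299, -0.0], [0.299, -0.954, 0.0], [-0.0, -0.0, -1.0]]
ft_force: [-0.5, 0.4, -3.5]
grip_width: 0.059
gripper_force: 100.9
```

```bash
python3 ob.py
```

```text
tool torque [ 0.059 -0.049 -0.069] force [-0.37 -0.51  3.54] pos [ 0.4746 -0.2065  0.0834] q [-36.6  27.9  92.   -0.   60.2  35.9] eff [ 9.2000e-02 -4.6475e+01 -1.8252e+01 -7.0000e-03  9.0000e-03 -3.0000e-03] w 0.05895893965537606
```

step_arm(
  fingers=[1,1,1,1,1,-1,-1,-1,-1,-1],
  travel=[
    [-0.09,0,0.1],
    [0,0,0.3],
    [0,0,0.2],
    [0,0,0.08],
    [0,0,0],
    [0,0,0],
    [0,0,0],
    [0,0,0],
    [0,0,-0.5],
    [0,0,-0.6],
  ],
  twist=[0,0,0,0,0,0,0,0,0,0],
)

```text
time_s: 12.88
position: [0.4661, -0.2087, 0.1261]
tool_rot: [[0.954, 0.3, -0.002], [0.3, -0.954, 0.001], [-0.001, -0.002, -1.0]]
ft_force: [-0.0, 0.0, -0.2]
grip_width: 0.0851
gripper_force: 0.0
```

```bash
python3 go.py 0.4605 0.1915 0.012 17
```

```text
t 12.875 pos [ 0.4661 -0.2087  0.1261] yaw 17.46 q6 35.1
shift before turn [ 1.149 -3.832  1.147] after turn [ 1.119 -3.841  1.147] twist 0.0025 deg 0.46
```

step_arm(
  fingers=[-1,-1,-1,-1,-1,-1,-1,-1,-1],
  travel=[
    [0.14,-0.48,0],
    [0.14,-0.48,0],
    [0.14,-0.48,0],
    [0.14,-0.48,0],
    [0.14,-0.48,0],
    [0.14,-0.48,0],
    [0.14,-0.48,0],
    [0.14,-0.48,0],
    [0,0,0],
  ],
  twist=[0.0025,0,0,0,0,0,0,0,0],
)

```text
time_s: 14.0
position: [0.4603, 0.1936, 0.1253]
tool_rot: [[0.955, 0.297, 0.0], [0.297, -0.955, 0.0], [0.0, -0.0, -1.0]]
ft_force: [-0.2, -0.5, -0.7]
grip_width: 0.0855
gripper_force: 0.0
```

```bash
python3 - <<'E'
from h import *
im,d=optics.get_image("top"); cv2.imwrite("pics/top2.png",im[130:330,150:450])
im,d=optics.get_image("side"); cv2.imwrite("pics/side2.png",im)
for q in ["red_case","yellow_case"]:
    for r in models.trace("side",q)[:1]:
        p=pts("side",d,r["mask"]); t=p[(p[:,2]>.04)&(p[:,2]<.06)]
        print(q,r["confidence"],len(t),cv2.minAreaRect(t[:,:2].astype(np.float32)*1000), np.percentile(p[:,2],[50,95]))
E
python3 go.py 0.4605 0.1915 0.012 17
```

```text
red_case 0.92 1439 ((480.02325439453125, 10.909969329833984), (149.24929809570312, 63.27172088623047), 4.893030643463135) [0.04837677 0.0519434 ]
yellow_case 0.96 2387 ((465.04022216796875, -209.63189697265625), (150.5460662841797, 62.41217803955078), 17.46086883544922) [0.0486237  0.05143424]
t 14.2 pos [0.461  0.1901 0.1253] yaw 16.95 q6 81.8
shift before turn [-0.    -0.015  1.133] after turn [-0.    -0.015  1.133] twist -0.0003 deg -0.05
```

View pics/side2.png

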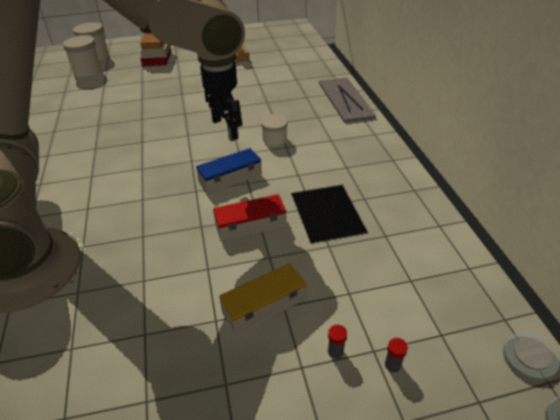

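Red (250,212) and yellow (263,292) stand at their starting places. The gripper is above blue (229,165), and the jar at (275,131) is clear.

step_arm(
  fingers=[-1,-1,-1,-1,1,1,1,1],
  travel=[
    [0,-0.015,0.5],
    [0,0,0.45],
    [0,0,0.18],
    [0,0,0],
    [0,0,0],
    [0,0,0],
    [0,0,0],
    [0,0,0],
  ],
  twist=[0,0,0,0,0,0,0,0],
)

```text
time_s: 15.2
position: [0.4612, 0.1923, 0.0138]
tool_rot: [[0.956, 0.292, 0.003], [0.292, -0.956, 0.0], [0.003, 0.001, -1.0]]
ft_force: [-1.0, -1.0, 4.9]
grip_width: 0.0587
gripper_force: 97.8
```

```bash
python3 ob.py
```

```text
tool torque [-0.09  -0.255  0.085] force [-1.23  0.64 -4.91] pos [0.4612 0.1923 0.0138] q [ 9.  32.8 98.8 -0.  48.2 82. ] eff [  0.804 -42.576 -12.719   0.146  -0.237  -0.071] w 0.05871280816537827
```

step_arm(
  fingers=[1,1,1,1,1,1,1,1,1,1],
  travel=[
    [0,0,-0.3],
    [0,0,-0.4],
    [0,0,0],
    [-0.4,0,0],
    [0,0,0],
    [0,0,0],
    [0.5,0,0],
    [0,0,0],
    [0,0,0],
    [0,0,0],
  ],
  twist=[0,0,0,0,0,0,0,0,0,0],
)

```text
time_s: 16.45
position: [0.4694, 0.1953, 0.0821]
tool_rot: [[0.956, 0.293, -0.001], [0.293, -0.956, -0.0], [-0.001, -0.0, -1.0]]
ft_force: [-0.2, 0.3, -4.6]
grip_width: 0.0587
gripper_force: 99.6
```

```bash
python3 ob.py
```

```text
tool torque [ 0.023 -0.019  0.012] force [-0.09 -0.37  4.65] pos [0.4694 0.1953 0.0821] q [ 9.2 27.3 93.5 -0.  59.3 82.2] eff [-3.4000e-02 -4.5326e+01 -1.8099e+01  0.0000e+00 -6.0000e-03 -0.0000e+00] w 0.05870699490480966
```

step_arm(
  fingers=[1,1,1,1,1],
  travel=[
    [-0.5,0,0],
    [0,0,0],
    [0,0,0],
    [0,0,0],
    [0,0,0],
  ],
  twist=[0,0,0,0,0],
)

```text
time_s: 17.08
position: [0.4227, 0.1808, 0.0823]
tool_rot: [[0.956, 0.293, 0.0], [0.293, -0.956, 0.0], [0.0, 0.0, -1.0]]
ft_force: [0.8, 0.1, -3.8]
grip_width: 0.0592
gripper_force: 99.7
```

```bash
python3 ob.py
```

```text
tool torque [-0.094  0.028 -0.013] force [0.8  0.16 3.83] pos [0.4227 0.1808 0.0823] q [  8.4  23.4 101.    0.   55.6  81.3] eff [-5.0000e-03 -4.0789e+01 -1.6750e+01 -1.0000e-03  1.0000e-03  0.0000e+00] w 0.059217609514374735
```

step_arm(
  fingers=[1,1,1,1,1],
  travel=[
    [0.5,0,0],
    [0,0,0],
    [0,0,0],
    [0,0,0],
    [0,0,0],
  ],
  twist=[0,0,0,0,0],
)

```text
time_s: 17.7
position: [0.4696, 0.1952, 0.0824]
tool_rot: [[0.956, 0.293, -0.0], [0.293, -0.956, -0.0], [-0.0, -0.0, -1.0]]
ft_force: [-0.2, -0.3, -3.7]
grip_width: 0.0591
gripper_force: 99.6
```

```bash
python3 ob.py
```

```text
tool torque [-0.017 -0.    -0.003] force [-0.24  0.23  3.69] pos [0.4696 0.1952 0.0824] q [ 9.2 27.2 93.5 -0.  59.3 82.2] eff [ 6.0000e-03 -4.5539e+01 -1.7965e+01  0.0000e+00  4.0000e-03 -0.0000e+00] w 0.05908089032407244
```

```bash
cat > av.py <<'E'
from h import *
L=[]
for i in range(12):
    optics.get_image("top"); s=monitor.observe(); R=np.array(s["tool_rot"])
    L.append(np.r_[R.T@s["wrist_torque"],R.T@s["ft_force"],s["joint_efforts"][1],s["joint_efforts"][4]])
L=np.array(L); print("ty",L[:,1].round(3)); print("mean",L.mean(0).round(4)); print("std",L.std(0).round(4)); print(s["time_s"])
E
python3 av.py
```

```text
ty [-0.014 -0.003  0.029  0.036 -0.008  0.004  0.009 -0.001  0.04   0.039
 -0.019  0.03 ]
mean [ 4.70000e-03  1.17000e-02 -2.60000e-03  1.88000e-02 -1.09000e-01
  3.90840e+00 -4.56884e+01  2.40000e-03]
std [0.0335 0.0207 0.0344 0.3829 0.5575 0.5485 0.0339 0.0008]
18.3
```

step_arm(
  fingers=[1,1,1],
  travel=[
    [-0.5,0,0],
    [0,0,0],
    [0,0,0],
  ],
  twist=[0,0,0],
)

```text
time_s: 18.68
position: [0.4229, 0.1808, 0.0827]
tool_rot: [[0.956, 0.292, 0.002], [0.292, -0.956, 0.0], [0.002, 0.0, -1.0]]
ft_force: [-0.4, -0.3, -3.1]
grip_width: 0.0589
gripper_force: 99.7
```

```bash
python3 av.py
```

```text
ty [ 0.014  0.004  0.07  -0.002 -0.013 -0.044  0.014  0.025 -0.008 -0.003
  0.043  0.019]
mean [-3.70000e-03  9.90000e-03 -1.03000e-02 -4.06000e-02 -1.02100e-01
  3.83060e+00 -4.07586e+01  6.00000e-03]
std [0.0343 0.0277 0.0339 0.4066 0.3277 0.4337 0.1547 0.0105]
19.275
```

step_arm(
  fingers=[1,1,1,1,1,1,1,1,1,1],
  travel=[
    [0,0,-0.5],
    [0,0,-0.5],
    [0,0,0],
    [0.6,0,0],
    [0.6,0,0],
    [0.6,0,0],
    [0.5,0,0],
    [0,0,0],
    [0,0,0],
    [0,0,0],
  ],
  twist=[0,0,0,0,0,0,0,0,0,0],
)

```text
time_s: 20.52
position: [0.6412, 0.2478, 0.1823]
tool_rot: [[0.956, 0.293, -0.001], [0.293, -0.956, -0.0], [-0.001, -0.0, -1.0]]
ft_force: [0.7, 0.2, -3.6]
grip_width: 0.059
gripper_force: 100.7
```

```bash
python3 av.py
```

```text
ty [-0.047 -0.033 -0.048  0.011 -0.069  0.029  0.006 -0.012  0.005  0.011
 -0.013  0.024]
mean [-6.00000e-04 -1.14000e-02  2.00000e-02 -8.62000e-02 -6.45000e-02
  3.66130e+00 -6.21951e+01 -5.00000e-04]
std [0.0369 0.03   0.0343 0.2984 0.5035 0.201  0.2966 0.0033]
21.125
```

step_arm(
  fingers=[1,1,1,1,1,1,1],
  travel=[
    [-0.6,0,0],
    [-0.6,0,0],
    [-0.6,0,0],
    [-0.5,0,0],
    [0,0,0],
    [0,0,0],
    [0,0,0],
  ],
  twist=[0,0,0,0,0,0,0],
)

```text
time_s: 22.0
position: [0.4232, 0.1809, 0.1824]
tool_rot: [[0.956, 0.293, 0.001], [0.293, -0.956, 0.0], [0.001, 0.0, -1.0]]
ft_force: [0.4, 0.7, -3.4]
grip_width: 0.0592
gripper_force: 100.7
```

```bash
python3 av.py; python3 ob.py
```

```text
ty [ 0.047  0.     0.021  0.001  0.007  0.008  0.012  0.037  0.04   0.042
  0.    -0.026]
mean [ 3.40000e-03  1.58000e-02 -3.00000e-03  3.31000e-02  1.53100e-01
  3.77720e+00 -3.79005e+01  3.30000e-03]
std [0.0257 0.0211 0.0361 0.4935 0.3143 0.3278 0.1573 0.0007]
22.6
tool torque [-0.028 -0.026 -0.003] force [0.44 0.41 3.79] pos [0.4222 0.1807 0.1823] q [ 8.3 15.5 92.8  0.  71.7 81.3] eff [-2.0000e-03 -3.7808e+01 -2.1743e+01 -0.0000e+00  4.0000e-03  0.0000e+00] w 0.05873224161768438
```

step_arm(
  fingers=[1,1,1],
  travel=[
    [0.6,0,0],
    [0.6,0,0],
    [0.6,0,0],
  ],
  twist=[0,0,0],
)

```text
time_s: 22.98
position: [0.596, 0.2339, 0.1822]
tool_rot: [[0.956, 0.293, 0.0], [0.293, -0.956, 0.0], [0.0, 0.0, -1.0]]
ft_force: [0.6, -0.3, -3.6]
grip_width: 0.0587
gripper_force: 100.7
```

```bash
python3 ob.py; python3 av.py
```

```text
tool torque [-0.036  0.068  0.01 ] force [0.46 0.48 3.64] pos [0.596  0.2339 0.1822] q [10.9 32.9 63.4 -0.  83.7 83.8] eff [ 5.2600e-01 -6.2179e+01 -1.8876e+01  4.6000e-02 -7.4700e-01 -1.0900e-01] w 0.05871192172662219
ty [ 0.09  -0.031 -0.015 -0.012 -0.028 -0.037  0.007 -0.002  0.033  0.087
  0.019  0.021]
mean [-1.21000e-02  1.10000e-02  4.90000e-03 -1.04000e-02 -1.21800e-01
  3.89820e+00 -5.75387e+01  2.04000e-01]
std [0.0359 0.0404 0.0215 0.6943 0.6126 0.5399 4.6705 0.7505]
23.575
```

step_arm(
  fingers=[1,1,1],
  travel=[
    [-0.6,0,0],
    [-0.6,0,0],
    [-0.6,0,0],
  ],
  twist=[0,0,0],
)

```text
time_s: 23.95
position: [0.4201, 0.1802, 0.1825]
tool_rot: [[0.956, 0.293, 0.001], [0.293, -0.956, 0.0], [0.001, 0.0, -1.0]]
ft_force: [0.5, 0.1, -2.5]
grip_width: 0.0593
gripper_force: 100.7
```

```bash
python3 ob.py; python3 av.py; python3 go.py 0.4612 0.1923 0.0145 17
```

```text
tool torque [-0.032  0.035 -0.01 ] force [0.5  0.03 2.51] pos [0.4201 0.1802 0.1825] q [ 8.3 15.2 93.1 -0.  71.6 81.3] eff [  1.816 -31.447 -23.631   0.07    0.606   0.207] w 0.059325473800663754
ty [-0.356  0.095  0.087  0.042  0.029 -0.035  0.02   0.032 -0.008  0.043
 -0.001 -0.017]
mean [ 1.58000e-02 -5.70000e-03 -1.40000e-03 -2.62900e-01 -2.44100e-01
  3.56790e+00 -3.76204e+01 -2.24400e-01]
std [0.0657 0.1121 0.0271 2.1113 1.2048 0.5723 3.5666 0.9771]
24.55
t 24.55 pos [0.4226 0.1808 0.1821] yaw 17.01 q6 81.3
shift before turn [0.403 0.003 1.676] after turn [0.403 0.003 1.676] twist 0.0001 deg 0.01
```

step_arm(
  fingers=[1,1,1,1,1,1,1,-1,-1,-1],
  travel=[
    [0.4,0,0],
    [0,0,0.5],
    [0,0,0.5],
    [0,0,0.4],
    [0,0,0.2],
    [0,0,0.08],
    [0,0,0],
    [0,0,0],
    [0,0,0],
    [0,0,0],
  ],
  twist=[0,0,0,0,0,0,0,0,0,0],
)

```text
time_s: 25.8
position: [0.4607, 0.1925, 0.0147]
tool_rot: [[0.956, 0.293, 0.001], [0.293, -0.956, 0.0], [0.001, 0.0, -1.0]]
ft_force: [0.3, -0.9, 0.5]
grip_width: 0.0853
gripper_force: 0.0
```

```bash
python3 go.py 0.4655 -0.209 0.13 17.4
```

```text
t 25.8 pos [0.4607 0.1925 0.0147] yaw 17.02 q6 82.0
shift before turn [-1.128  3.853 -1.154] after turn [-1.154  3.846 -1.154] twist -0.0021 deg -0.38
```

step_arm(
  fingers=[-1,-1,-1,-1,-1,-1,-1,-1,-1,-1],
  travel=[
    [0,0,-0.5],
    [0,0,-0.6],
    [-0.14,0.48,0],
    [-0.14,0.48,0],
    [-0.14,0.48,0],
    [-0.14,0.48,0],
    [-0.14,0.48,0],
    [-0.14,0.48,0],
    [-0.14,0.48,0],
    [-0.14,0.48,0],
  ],
  twist=[0,0,0,0,0,0,0,0,0,0],
)

```text
time_s: 27.05
position: [0.4655, -0.2093, 0.1246]
tool_rot: [[0.956, 0.292, 0.0], [0.292, -0.956, -0.0], [0.0, 0.0, -1.0]]
ft_force: [1.1, 0.4, -0.1]
grip_width: 0.0855
gripper_force: 0.0
```

```bash
python3 - <<'E'
from h import *
for cam,qs in (("side",["blue_case"]),("top",["blue_case","red_case"])):
  im,d=optics.get_image(cam)
  for q in qs:
    for r in models.trace(cam,q)[:1]:
        p=pts(cam,d,r["mask"]); t=p[(p[:,2]>.04)&(p[:,2]<.06)]
        print(cam,q,r["confidence"],len(t),cv2.minAreaRect(t[:,:2].astype(np.float32)*1000) if len(t) else 0, np.percentile(p[:,2],[50,95]))
E
python3 go.py 0.4655 -0.2093 0.012 17.4
```

```text
side blue_case 0.62 232 ((407.1062316894531, 175.51895141601562), (39.46284484863281, 63.423091888427734), 21.168506622314453) [0.03273609 0.05169313]
top blue_case 0.96 1474 ((461.2941589355469, 193.2416534423828), (150.89935302734375, 62.98442840576172), 16.926067352294922) [0.04868151 0.05303834]
top red_case 0.71 1457 ((479.97357177734375, 14.104154586791992), (150.0179901123047, 60.74178695678711), 4.115798473358154) [0.04915466 0.05298455]
t 27.3 pos [ 0.4654 -0.2071  0.1243] yaw 17.0 q6 35.7
shift before turn [-0.005  0.022  1.123] after turn [-0.005  0.022  1.123] twist -0.0022 deg -0.4
```

step_arm(
  fingers=[-1,-1,-1,-1,1,1,1,1,1,1],
  travel=[
    [0,0.02,0.5],
    [0,0,0.45],
    [0,0,0.16],
    [0,0,0],
    [0,0,0],
    [0,0,0],
    [0,0,0],
    [0,0,-0.4],
    [0,0,-0.5],
    [0,0,-0.5],
  ],
  twist=[0,0,0,0,0,0,0,0,0,0],
)

```text
time_s: 28.55
position: [0.4659, -0.209, 0.1553]
tool_rot: [[0.956, 0.293, 0.0], [0.293, -0.956, 0.0], [0.0, -0.0, -1.0]]
ft_force: [0.3, -0.7, -5.0]
grip_width: 0.059
gripper_force: 98.9
```

step_arm(
  fingers=[1,1,1,1,1,1,1,1],
  travel=[
    [0,0,0],
    [0.6,0,0],
    [0.6,0,0],
    [0.6,0,0],
    [0.4,0,0],
    [0,0,0],
    [0,0,0],
    [0,0,0],
  ],
  twist=[0,0,0,0,0,0,0,0],
)

```text
time_s: 29.55
position: [0.6757, -0.1455, 0.1532]
tool_rot: [[0.957, 0.292, -0.001], [0.292, -0.957, 0.0], [-0.001, -0.001, -1.0]]
ft_force: [-0.6, 0.1, -3.4]
grip_width: 0.0585
gripper_force: 103.6
```

```bash
python3 av.py;python3 ob.py
```

```text
ty [-0.078 -0.091 -0.122 -0.084  0.01  -0.052 -0.04  -0.055 -0.101 -0.059
 -0.086 -0.143]
mean [ 2.80000e-03 -7.51000e-02  9.80000e-03  9.06000e-02 -9.61000e-02
  3.66460e+00 -6.30261e+01 -5.60000e-02]
std [0.027  0.0383 0.0273 0.5344 0.4788 0.4918 0.1946 0.0222]
30.15
tool torque [ 0.042 -0.143  0.074] force [-0.52  0.14  4.37] pos [ 0.6766 -0.1451  0.1533] q [-21.9  39.5  55.6  -0.   84.9  51.1] eff [-2.7000e-02 -6.3146e+01 -2.4679e+01  5.2000e-02 -6.7000e-02 -0.0000e+00] w 0.05859454206127873
```

step_arm(
  fingers=[1,1,1,1,1,1,1],
  travel=[
    [-0.6,0,0],
    [-0.6,0,0],
    [-0.6,0,0],
    [-0.5,0,0],
    [0,0,0],
    [0,0,0],
    [0,0,0],
  ],
  twist=[0,0,0,0,0,0,0],
)

```text
time_s: 31.02
position: [0.4576, -0.2122, 0.1533]
tool_rot: [[0.956, 0.294, 0.001], [0.294, -0.956, -0.0], [0.001, 0.0, -1.0]]
ft_force: [0.7, 0.6, -3.3]
grip_width: 0.0588
gripper_force: 103.7
```

```bash
python3 av.py; python3 ob.py
```

```text
ty [0.034 0.073 0.085 0.062 0.127 0.147 0.064 0.096 0.078 0.09  0.05  0.146]
mean [ 6.00000e-04  8.78000e-02  1.62000e-02 -7.80000e-02 -2.04700e-01
  4.01890e+00 -4.33151e+01  5.08000e-02]
std [0.0333 0.0345 0.0257 0.4279 0.532  0.3686 0.1082 0.0075]
31.625
tool torque [0.001 0.146 0.043] force [0.19 0.47 3.86] pos [ 0.4567 -0.2124  0.1533] q [-38.4  21.5  88.9   0.   69.6  34.6] eff [ 2.8000e-02 -4.3249e+01 -2.1120e+01 -8.2000e-02  5.8000e-02  0.0000e+00] w 0.05894046841278117
```

The rattle is in yellow: the torque swings by about ±0.08 N m with the stroke direction, while blue stays near zero.

```bash
python3 go.py 0.653 0.009 0.166 17.1
```

```text
t 31.625 pos [ 0.4567 -0.2124  0.1533] yaw 17.01 q6 34.6
shift before turn [ 2.525 -1.543 -0.127] after turn [ 2.527 -1.539 -0.127] twist -0.0005 deg -0.09
```

step_arm(
  fingers=[1,1,1,1,1,1,1,1,1,1],
  travel=[
    [0.2,-0.12,-0.13],
    [0.35,-0.21,0],
    [0.4,-0.25,0],
    [0.4,-0.25,0],
    [0.4,-0.25,0],
    [0.35,-0.21,0],
    [0.25,-0.15,0],
    [0.17,-0.1,0],
    [0,0,0],
    [0,0,0],
  ],
  twist=[0,0,0,0,0,0,0,0,0,0],
)

```text
time_s: 32.88
position: [0.6522, 0.0081, 0.1661]
tool_rot: [[0.956, 0.292, -0.001], [0.292, -0.956, -0.0], [-0.001, -0.0, -1.0]]
ft_force: [0.6, -0.5, -3.9]
grip_width: 0.0586
gripper_force: 103.7
```

```bash
python3 - <<'E'
from h import *
for cam in ("side","top"):
  im,d=optics.get_image(cam); cv2.imwrite(f"pics/{cam}_end.png",im)
  for q in ["yellow_case","blue_case","red_case","cream_jar","vial_a"]:
    for r in models.trace(cam,q)[:2 if q=="vial_a" else 1]:
        p=pts(cam,d,r["mask"]); zt=np.percentile(p[:,2],95);t=p[p[:,2]>zt-.008]
        b=cv2.minAreaRect(t[:,:2].astype(np.float32)*1000)
        print(cam,q,r["confidence"],zt.round(3),np.round(b[0]),np.round(b[1]),round(b[2],1),p[:,2].min().round(3))
E
python3 go.py 0.653 0.009 0.166 17.1
```

```text
side blue_case 0.87 0.052 [462. 192.] [150.  64.] 18.0 -0.002
side red_case 0.98 0.052 [480.  11.] [150.  65.] 4.1 -0.003
side cream_jar 0.63 0.06 [607. 334.] [69. 73.] 6.7 -0.002
side vial_a 0.67 0.06 [ 562. -335.] [30. 30.] 25.6 -0.004
side vial_a 0.56 0.061 [ 649. -382.] [31. 31.] 37.3 -0.003
top yellow_case 0.68 0.204 [605.  -4.] [80. 58.] 16.6 0.17
top blue_case 0.79 0.053 [473. 173.] [147. 124.] 25.1 -0.002
top red_case 0.85 0.053 [454. -11.] [21. 90.] 84.3 0.042
top cream_jar 0.84 0.063 [605. 336.] [70. 71.] 65.4 -0.005
top vial_a 0.58 0.062 [ 649. -380.] [30. 30.] 74.4 -0.001
top vial_a 0.43 0.062 [ 563. -332.] [27. 31.] 5.2 0.0
t 33.475 pos [0.6526 0.0086 0.1664] yaw 17.01 q6 63.4
shift before turn [ 0.005 -0.003  0.004] after turn [ 0.005 -0.003  0.004] twist -0.0005 deg -0.09
```

View pics/side_end.png

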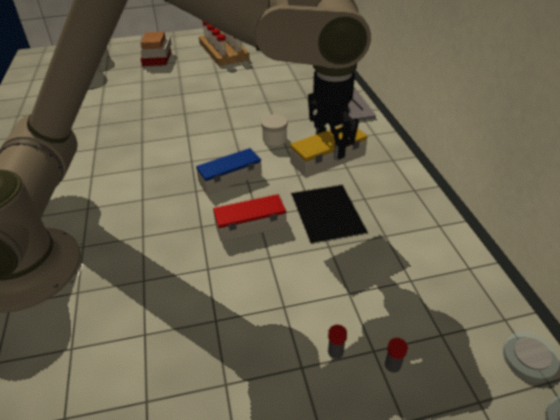

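The yellow case is held level at about (328,147), above the mat. Red (250,212), blue (229,165), the jar and the vials are all in place.

```bash
python3 -c "
from rig import close_job; print(close_job())"
```

```text
the job is handed in; nothing more can be done
None
```

The ball was in the yellow case: I handed the job in with it held level about 15 cm above the middle of the mat, red and blue back in place, and the jar and vials undisturbed; the hand-in returned no verdict.

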